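# Pack and weigh a postal order at the carver's stall

### The arm

A 7-joint arm with a two-finger parallel gripper is mounted at the origin on the work surface. World frame = base frame: x ahead of the robot, y to its left, z up, the work surface at z = 0. Lengths are in m, angles in rad, forces in N, time in s.
With the tool pointing down it reaches from about 0.425 to 0.95 m from the base axis. Payload 4.7 kg.
Tool frame: the origin (TCP) lies between the finger pads; the fingertips stand 25 mm ahead of it and the grasp point (between the pads) lies 6 mm ahead of it; x points along the fingers, z is the direction in which the jaws open and shut, and the axes are right-handed (so a half turn about x gives the same grasp; the last joint's range is limited). The gripper opens to 85 mm and grips with 20 to 120 N. Pads are 22 mm wide; open, the fingers measure 114 mm over their backs; the gripper's body (76 mm by 85 mm) begins 54 mm behind the grasp point. The pads swing forward as they close: fully open they stand 13 mm farther back than shut.
Start: joints at [-1.348, 0.469, -0.049, 1.532, 0.024, 1.141, -0.082], TCP at [0.168, 0.654, 0.256] pointing down, gripper open.
Joint ranges: [-2.59, 2.59], [-0.33, 1.99], [-1.39, 1.29], [0.1, 2.45], [-1.04, 4.18], [0.21, 1.99], [-2.66, 2.66]. Speed limits (rad/s): [2.57, 2.57, 3.14, 3.14, 3.14, 3.14, 3.14].

### API

Orientations are given as a 3x3 rotation matrix whose columns are the frame's x, y, z axes.
In Python, from rig import * gives the robot as it stands. Calls block until the motion is done:
- movep(position, orientation): joint-space move of the TCP to a pose.
- move_l(position, attitude=None, feed=0.15, until_force=None): straight line of the TCP; attitude=None keeps the orientation; feed is the mean speed in m/s. With until_force (N) it stops when the force on the tool has changed by that much, and returns True; else False.
- move_joints(angles): joint-space move.
- command_gripper(opening, newtons=None): finger opening in m; newtons is the grip in N (None keeps the last); returns when the fingers have stopped.
- sleep(seconds).
- inverse_kinematics(position, orientation): joint angles nearest the present ones, or None.
- sense(): the state.
- camera(name): name is "side" or "top" or "wrist"; returns (picture, depth): 420x560x3 uint8, red, green, blue; 420x560 float32, m along the optical axis (not along the pixel's ray), 0 where there is no reading.
- camera_params(name): a dict with "K" (3x3 intrinsics, pixels), "position" and "rotation" of the camera in the world; the wrist camera has in their place "tool_from_camera" (4x4, takes a point from camera to tool coordinates, whose origin is the TCP and whose axes are the tool frame's). Camera axes: x right, y down, z forward; pixel columns grow to the right and rows downward; lengths in m; the calibration is good to about 2 mm. A picture is of the moment at which its call begins: read the wrist's pose just before it. camera_params takes no time and is no camera call.
A pose or a line that the arm cannot do raises Unreachable and nothing moves.
- finish_job(): hands the job in, once; it reports no verdict.
The state is a dict: "time_s": time; "joint_pos": joint angles; "qd": joint speeds; "joint_efforts": joint torques, N m; "position": TCP position; "tcp_rot": TCP orientation; "wrist_force": force on the tool from outside, world axes, zero at the start; "ft_torque": the same for the moment, N m; "finger_gap": finger opening in m.
Only numpy, scipy, OpenCV 4.12 (cv2) and the standard library are available. Lean on these libraries where they do the work, as an engineer would, in place of code of your own. Each camera call takes 0.05 s, during which the arm holds its last target.

### The job

Make up this postal order: press ON, the round left key of the scale, then set the empty wooden box centred on the scale's platform and, with nothing but the empty box on it, press ZERO, the square middle key. Then take every frog that is in the compartment bin and every bangle off the stand's hooks and put them all in the box, side by side or the bangles on each other, with nothing sticking out above its rim. When all are in, press PRINT, the wide right key; leave the loaded box centred on the scale, the owls standing in the bin and everything else where it is.

Things in the scene. Friction and masses are not known exactly. Their poses are not given: they have to be found in the camera images.
- platform (a point): centre of the platform's top on the parcel scale, fixed, 300 x 220 mm: a steel platform 200 mm (x) by 210 mm (y), its top 36 mm over the table, and in front of it (towards its own -x, the robot's side) a black console, top 34 mm, with three white spring keys in a row. Axes: the scale's own
- key_on_top (a point): top centre of the ON key: the small round key (26 mm across), the left one as seen from the robot (towards the scale's +y), 10 mm proud of the console
- key_zero_top (a point): top centre of the ZERO key: the square key (26 mm), in the middle
- key_print_top (a point): top centre of the PRINT key: the wide key (26 x 56 mm), the right one (towards the scale's -y)
- key_on (a joint): travel of the ON key, 0 up to 0.005 m fully down; springs back by itself; 1.5 N starts it, 4.5 N holds it fully down; pressed counts from 0.0035
- key_zero (a joint): travel of the ZERO key, as the ON key
- key_print (a joint): travel of the PRINT key, as the ON key
- box: open packing box of thin wood, empty at the start, outside 208 mm (its x) by 193 mm (its y) by 62 mm high, walls 9 mm thick (pinch a wall from above), floor 5 mm, about 220 g; inside 190 x 175 mm. Origin: centre of its underside
- bin: wooden compartment bin, fixed, 305 mm (x) by 205 mm (y), walls and floor 5 mm thick, walls 24 mm high, 3 by 2 compartments (centres at x -100, 0, 100 and y -50, 50 mm in its frame), each with one frog, one owl or nothing. Origin: centre of its underside
- stand: fixed bangle stand: base 80 x 160 mm, post, crossbar 18 mm thick along its y, axis 200 mm high, with two brass wire hooks 8 mm thick at y +60 and -60 mm, pointing to its -x (to the robot): level for 95 mm at 200 mm height, then the tip turns up 13 mm; bangles hang 60 to 76 mm in front of the crossbar's axis. Origin: centre of the base's underside
- frog1: carved wooden frog, 66 mm long (its x, head to -x), 46 mm wide at the feet, 52 mm high, about 90 g; flanks above the feet (16 to 43 mm above its underside) flat and parallel, 38 mm apart along its y: the place to grip. Origin: at its middle, 26 mm above its underside, z up. Starts in a compartment of the bin; two or three are there (an absent one reads None)
- frog2: carved wooden frog, 66 mm long (its x, head to -x), 46 mm wide at the feet, 52 mm high, about 90 g; flanks above the feet (16 to 43 mm above its underside) flat and parallel, 38 mm apart along its y: the place to grip. Origin: at its middle, 26 mm above its underside, z up. Starts in a compartment of the bin; two or three are there (an absent one reads None)
- frog3: carved wooden frog, 66 mm long (its x, head to -x), 46 mm wide at the feet, 52 mm high, about 90 g; flanks above the feet (16 to 43 mm above its underside) flat and parallel, 38 mm apart along its y: the place to grip. Origin: at its middle, 26 mm above its underside, z up. Starts in a compartment of the bin; two or three are there (an absent one reads None)
- bangle1: pale wooden bangle: ring 80 mm outside, 62 mm inside, 16 mm wide along its axis, 35 g. Origin: centre of the ring, z along the ring's axis. At the start it hangs on the left hook with the wire through it, its axis along the hook; one or both bangles are there (an absent one reads None)
- bangle2: pale wooden bangle: ring 80 mm outside, 62 mm inside, 16 mm wide along its axis, 35 g. Origin: centre of the ring, z along the ring's axis. At the start it hangs on the right hook with the wire through it, its axis along the hook; one or both bangles are there (an absent one reads None)
- owl1: carved wooden owl standing in a compartment of the bin, 48 mm across, 78 mm high; not part of the order. Origin: centre of its underside, z up
- owl2: carved wooden owl standing in a compartment of the bin, 48 mm across, 78 mm high; not part of the order. Origin: centre of its underside, z up
- owl3: carved wooden owl standing in a compartment of the bin, 48 mm across, 78 mm high; not part of the order. Origin: centre of its underside, z up
- chisel: chisel lying on the table between stand and bin, 170 mm long along its y; leave it alone. Origin under its middle
- glue: white glue bottle, 56 mm across, 110 mm high, between stand and scale; leave it alone. Origin: centre of its underside
Mind the look-alikes: they are no part of the job. Leave any purple or red look-alike of the frog3 alone.

How it is judged:
On the way, in this order (a step that is already met when the one before it is completed fails the run):
1. the ON key is pressed, the box not yet on the scale (value of joint key_on above 0.0035 m and horizontal distance between box and platform above 0.12 m), for 0.05 s.
2. the empty box stands flat on the platform, its centre within 40 mm of the platform's, released (horizontal distance between box and platform below 0.04 m and z of box in the frame of platform between -0.004 and 0.005 m and angle between box's own z axis and vertical below 0.04 rad and horizontal distance between each of frog1, frog2, frog3, bangle1, bangle2 and box above 0.1 m and contact force between the fingers and box below 0.1 N and linear speed of box below 0.02 m/s), for 0.2 s.
3. the ZERO key is pressed with only the empty box on the platform (value of joint key_zero above 0.0035 m and horizontal distance between box and platform below 0.04 m and z of box in the frame of platform between -0.004 and 0.005 m and angle between box's own z axis and vertical below 0.04 rad and horizontal distance between each of frog1, frog2, frog3, bangle1, bangle2 and box above 0.1 m), for 0.05 s.
4. every frog and every bangle lies in the box on the platform, released (x of frog1 in the frame of box between -0.095 and 0.095 m and y of frog1 in the frame of box between -0.0875 and 0.0875 m and z of frog1 in the frame of box between 0 and 0.045 m and x of frog2 in the frame of box between -0.095 and 0.095 m and y of frog2 in the frame of box between -0.0875 and 0.0875 m and z of frog2 in the frame of box between 0 and 0.045 m and x of frog3 in the frame of box between -0.095 and 0.095 m and y of frog3 in the frame of box between -0.0875 and 0.0875 m and z of frog3 in the frame of box between 0 and 0.045 m and x of bangle1 in the frame of box between -0.095 and 0.095 m and y of bangle1 in the frame of box between -0.0875 and 0.0875 m and z of bangle1 in the frame of box between 0 and 0.042 m and x of bangle2 in the frame of box between -0.095 and 0.095 m and y of bangle2 in the frame of box between -0.0875 and 0.0875 m and z of bangle2 in the frame of box between 0 and 0.042 m and horizontal distance between box and platform below 0.04 m and z of box in the frame of platform between -0.004 and 0.005 m and angle between box's own z axis and vertical below 0.04 rad and linear speed of each of box, frog1, frog2, frog3, bangle1, bangle2 below 0.02 m/s and contact force between the fingers and frog1 below 0.1 N and contact force between the fingers and frog2 below 0.1 N and contact force between the fingers and frog3 below 0.1 N and contact force between the fingers and bangle1 below 0.1 N and contact force between the fingers and bangle2 below 0.1 N), for 0.2 s.
5. the PRINT key is pressed with the whole order in the box (value of joint key_print above 0.0035 m and x of frog1 in the frame of box between -0.095 and 0.095 m and y of frog1 in the frame of box between -0.0875 and 0.0875 m and z of frog1 in the frame of box between 0 and 0.045 m and x of frog2 in the frame of box between -0.095 and 0.095 m and y of frog2 in the frame of box between -0.0875 and 0.0875 m and z of frog2 in the frame of box between 0 and 0.045 m and x of frog3 in the frame of box between -0.095 and 0.095 m and y of frog3 in the frame of box between -0.0875 and 0.0875 m and z of frog3 in the frame of box between 0 and 0.045 m and x of bangle1 in the frame of box between -0.095 and 0.095 m and y of bangle1 in the frame of box between -0.0875 and 0.0875 m and z of bangle1 in the frame of box between 0 and 0.042 m and x of bangle2 in the frame of box between -0.095 and 0.095 m and y of bangle2 in the frame of box between -0.0875 and 0.0875 m and z of bangle2 in the frame of box between 0 and 0.042 m and horizontal distance between box and platform below 0.04 m and z of box in the frame of platform between -0.004 and 0.005 m and angle between box's own z axis and vertical below 0.04 rad), for 0.05 s.
At the end, for the whole second after the job is handed in: All frogs and bangles lie still in the box (frog middles under 45 mm, bangle centres under 42 mm above its underside); the box flat on the platform, centre within 40 mm; keys up; owls upright (0.3 rad); owls, chisel and glue within 50 mm of their starts (x of frog1 in the frame of box between -0.095 and 0.095 m and y of frog1 in the frame of box between -0.0875 and 0.0875 m and z of frog1 in the frame of box between 0 and 0.045 m and x of frog2 in the frame of box between -0.095 and 0.095 m and y of frog2 in the frame of box between -0.0875 and 0.0875 m and z of frog2 in the frame of box between 0 and 0.045 m and x of frog3 in the frame of box between -0.095 and 0.095 m and y of frog3 in the frame of box between -0.0875 and 0.0875 m and z of frog3 in the frame of box between 0 and 0.045 m and x of bangle1 in the frame of box between -0.095 and 0.095 m and y of bangle1 in the frame of box between -0.0875 and 0.0875 m and z of bangle1 in the frame of box between 0 and 0.042 m and x of bangle2 in the frame of box between -0.095 and 0.095 m and y of bangle2 in the frame of box between -0.0875 and 0.0875 m and z of bangle2 in the frame of box between 0 and 0.042 m and horizontal distance between box and platform below 0.04 m and z of box in the frame of platform between -0.004 and 0.005 m and angle between box's own z axis and vertical below 0.04 rad and linear speed of each of box, frog1, frog2, frog3, bangle1, bangle2 below 0.02 m/s and distance of each of owl1, owl2, owl3, chisel, glue from where it was at the start of the episode below 0.05 m and angle between each of owl1, owl2, owl3's own z axis and vertical below 0.3 rad and value of joint each of key_on, key_zero, key_print below 0.0015 m); the robot touches nothing.
It fails at once if the ON key is pressed again while the box stands on the scale (value of joint key_on above 0.0035 m and horizontal distance between box and platform below 0.028 m and z of box in the frame of platform below 0.005 m and angle between box's own z axis and vertical below 0.03 rad).
It fails at once if the ZERO key is pressed while the box stands there with something of the order in it (horizontal distance between box and platform below 0.028 m and z of box in the frame of platform below 0.005 m and angle between box's own z axis and vertical below 0.03 rad and value of joint key_zero above 0.0035 m and ((horizontal distance between frog1 and box below 0.08 m and z of frog1 in the frame of box between 0 and 0.055 m) or (horizontal distance between frog2 and box below 0.08 m and z of frog2 in the frame of box between 0 and 0.055 m) or (horizontal distance between frog3 and box below 0.08 m and z of frog3 in the frame of box between 0 and 0.055 m) or (horizontal distance between bangle1 and box below 0.08 m and z of bangle1 in the frame of box between 0 and 0.055 m) or (horizontal distance between bangle2 and box below 0.08 m and z of bangle2 in the frame of box between 0 and 0.055 m))).
It fails at once if the PRINT key is pressed while something of the order is still outside the box on the scale (horizontal distance between box and platform below 0.028 m and z of box in the frame of platform below 0.005 m and angle between box's own z axis and vertical below 0.03 rad and value of joint key_print above 0.0035 m and horizontal distance between any of frog1, frog2, frog3, bangle1, bangle2 and box above 0.14 m).
Of frog1, frog2, frog3 only 2 to 3 are there at a start; the rules pass over those that are not, and their reading is None.
Of bangle1, bangle2 only 1 to 2 are there at a start; the rules pass over those that are not, and their reading is None.
At some moment in a run one of frog1, frog2, frog3, box may be knocked a few centimetres aside while the robot is not near it.
Once in a run the grip may slacken for a moment while it holds something.
It also fails if it takes over 210 s, if anything falls off the work surface, if the arm or the gripper's body presses on something with over 40 N, if the wrist force passes 120 N, or if a joint passes its speed limit or range.

## Working session

There is one attempt and no reset: what is moved stays moved. The work goes in short steps, each a Python script; the robot and the scene stay as the last script left them, time stands still between calls to the robot, and variables do not carry over. Pictures are saved under pics/ and viewed, and the job is handed in when it is done.

```bash
ls; mkdir -p pics; python3 - <<'E'
from rig import *
import cv2,numpy as np
s=sense();print(s)
for n in("top","side","wrist"):
    p,d=camera(n);cv2.imwrite(f"pics/{n}0.png",p[:,:,::-1]);np.save(f"pics/{n}0.npy",d)
    print(n,camera_params(n),d.min(),d.max())
E
```

```text
pics
{'time_s': 0.0, 'joint_pos': array([-1.34792955,  0.4694836 , -0.04857895,  1.53369063,  0.02407251,
        1.14104287, -0.08229336]), 'qd': array([ 5.84172057e-04, -3.88852696e-04,  1.27877119e-03, -3.66416659e-05,
        1.78912276e-03,  2.85221896e-04,  4.05955904e-04]), 'joint_efforts': array([-4.02522237e-04, -5.10312295e+01, -4.70707635e-02, -2.37716299e+01,
        1.06470959e-02,  7.40196527e-03,  4.71519655e-06]), 'position': array([0.16800803, 0.65319268, 0.25523431]), 'tcp_rot': array([[-4.50791535e-04, -9.68476917e-01,  2.49102906e-01],
       [-1.98956468e-03,  2.49103307e-01,  9.68474875e-01],
       [-9.99997919e-01, -5.90260685e-05, -2.03914113e-03]]), 'wrist_force': array([-0.27751183,  0.49908079, -0.21877728]), 'ft_torque': array([-0.0018156 , -0.00099477, -0.01706073]), 'finger_gap': 0.08553368109195093}
top {'K': array([[534.68203522,   0.        , 276.76255404],
       [  0.        , 534.68203522, 208.68783593],
       [  0.        ,   0.        ,   1.        ]]), 'position': array([ 0.31157881, -0.06244371,  1.41499283]), 'rotation': array([[-0.01318329,
[... 379 characters left out ...]
rray([[ 0.89369611, -0.2327067 ,  0.38360768],
       [-0.44844092, -0.49076382,  0.74702852],
       [ 0.01442222, -0.83964187, -0.54294893]])} 0.0 3.999827
wrist {'K': array([[303.13547182,   0.        , 279.96078531],
       [  0.        , 303.13547182, 212.70567424],
       [  0.        ,   0.        ,   1.        ]]), 'tool_from_camera': array([[ 1.20880541e-03, -3.21526598e-01,  9.46899776e-01,
        -1.15582860e-01],
       [-3.38557063e-05, -9.46900480e-01, -3.21526794e-01,
         8.21721350e-02],
       [ 9.99999269e-01,  3.56605368e-04, -1.15550394e-03,
         3.54406092e-04],
       [ 0.00000000e+00,  0.00000000e+00,  0.00000000e+00,
         1.00000000e+00]])} 0.0 1.5496275
```

View pics/top0.png

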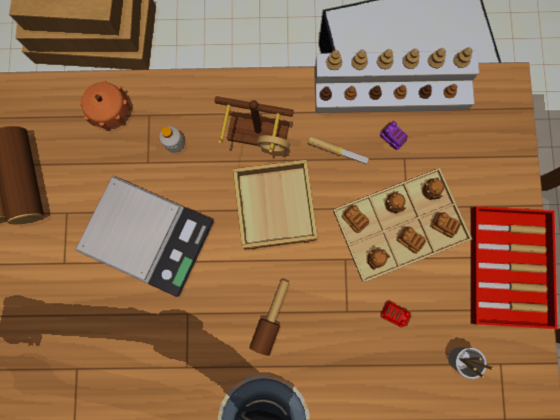

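View pics/side0.png

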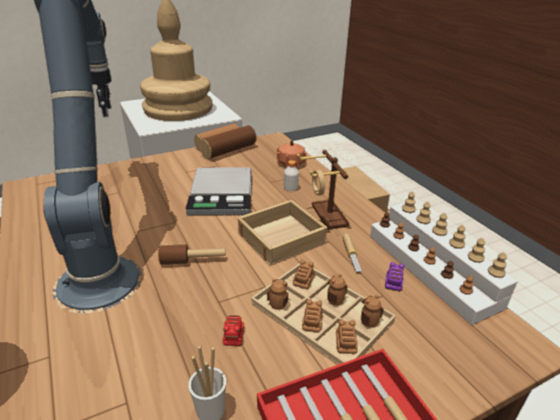

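View pics/wrist0.png

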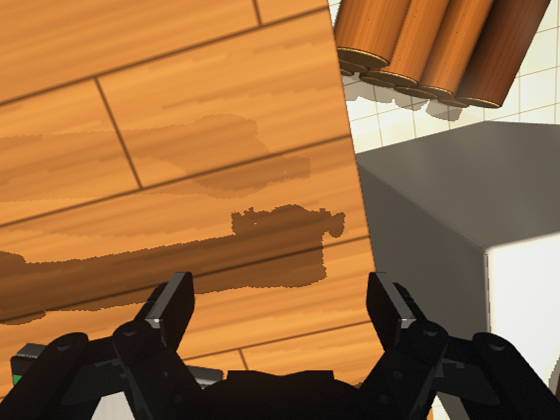

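The top view shows the scale at left (keys: round 167,274; square 176,255; wide 188,231), the box at (275,204), the stand with one bangle on the right hook (272,145), and frogs at (355,218), (411,238) and (446,224). Owls stand at (396,201), (433,187) and (376,257). I'll zoom in and measure.

```bash
cat > h.py <<'E'
import numpy as np,cv2
from rig import *
def cloud(name,d,s=None):
    c=camera_params(name);K=c["K"];h,w=d.shape
    u,v=np.meshgrid(np.arange(w),np.arange(h))
    P=np.stack([(u-K[0,2])/K[0,0]*d,(v-K[1,2])/K[1,1]*d,d],-1)
    if name=="wrist":
        T=c["tool_from_camera"];P=P@T[:3,:3].T+T[:3,3]
        R=s["tcp_rot"];t=s["position"]
    else: R=c["rotation"];t=c["position"]
    W=P@R.T+t
    W[d<=0]=np.nan
    return W
def proj(name,p,s=None):
    c=camera_params(name);p=np.asarray(p,float)
    if name=="wrist":
        q=s["tcp_rot"].T@(p-s["position"]);T=c["tool_from_camera"];q=T[:3,:3].T@(q-T[:3,3])
    else: q=c["rotation"].T@(p-c["position"])
    k=c["K"]@q;return k[:2]/k[2]
def shot(name,fn):
    s=sense();p,d=camera(name);cv2.imwrite(f"pics/{fn}.png",p[:,:,::-1]);np.save(f"pics/{fn}.npy",d)
    return p,d,cloud(name,d,s),s
def yaw(a,flip=False):
    # tool down, jaws (z) along world angle a
    x=np.array([0,0,-1.]);z=np.array([np.cos(a),np.sin(a),0]);y=np.cross(z,x)
    return np.stack([x,y,z],1)
def rect(pts):
    return cv2.minAreaRect(np.asarray(pts,np.float32)*1000)
E
python3 - <<'E'
from h import *
p=cv2.imread("pics/top0.png");s=cv2.imread("pics/side0.png")
def crop(im,x0,y0,x1,y1,f): return cv2.resize(im[y0:y1,x0:x1],None,fx=f,fy=f,interpolation=cv2.INTER_CUBIC)
cv2.imwrite("pics/c1.png",crop(p,60,90,320,310,3))
cv2.imwrite("pics/c2.png",crop(p,320,110,480,290,3.3))
cv2.imwrite("pics/c3.png",crop(s,170,120,430,360,2.5))
W=cloud("top",np.load("pics/top0.npy"))
for n,uv in dict(on=(167,274),zero=(176,255),pr=(188,231),plat=(120,230),boxfloor=(275,204),stand=(255,110),owl=(396,201),glue=(170,138),bang=(272,145),f1=(355,218),f2=(411,238),f3=(446,224),table=(220,300)).items():
    print(n,W[uv[1],uv[0]].round(4))
E
```

```text
on [0.37   0.2377 0.0493]
zero [0.4183 0.2164 0.0454]
pr [0.4799 0.1864 0.0448]
plat [0.4863 0.3659 0.0362]
boxfloor [ 0.554  -0.0388  0.005 ]
stand [0.7495 0.0029 0.195 ]
owl [ 0.544  -0.346   0.0796]
glue [0.7179 0.2293 0.0839]
bang [ 0.6609 -0.0368  0.2008]
f1 [ 0.5066 -0.2451  0.0487]
f2 [nan nan nan]
f3 [ 0.4864 -0.4747  0.0575]
table [0.3027 0.1074 0.0073]
```

```bash
python3 - <<'E'
from h import *
W=cloud("top",np.load("pics/top0.npy"));z=W[...,2]
def roi(x0,y0,x1,y1):
    m=np.zeros(z.shape,bool);m[y0:y1,x0:x1]=1;return m
def rep(n,m,):
    r=rect(W[m][:,:2]);print(n,m.sum(),np.round(r[0],1),np.round(r[1],1),round(r[2],1),'z',np.median(z[m]).round(4), W[m][:,:2].mean(0).round(4))
rep("plat",roi(60,160,230,310)&(abs(z-.036)<.004))
rep("scale",roi(60,160,230,310)&(z>.025)&(z<.06))
rep("box rim",roi(225,150,325,260)&(z>.052)&(z<.07))
rep("box floor",roi(225,150,325,260)&(z>.002)&(z<.012))
rep("bin",roi(325,165,475,285)&(z>.018)&(z<.029))
rep("bangle",roi(255,128,295,165)&(z>.12)&(z<.26))
print()
rep("bar",roi(205,85,300,160)&(z>.195)&(z<.215))
for n,uv in dict(o1=(396,201),o2=(433,187),o3=(376,257),f1=(355,218),f2=(411,238),f3=(446,224)).items():
    rep(n,roi(uv[0]-18,uv[1]-18,uv[0]+18,uv[1]+18)&(z>.034)&(z<.09))
for n,uv in dict(on=(167,274),zero=(176,255),pr=(188,231)).items():
    rep(n,roi(uv[0]-14,uv[1]-14,uv[0]+14,uv[1]+14)&(z>.040)&(z<.05))
E
```

```text
plat 6861 [473.8 304.3] [296.2 218.9] 65.5 z 0.0357 [0.4741 0.3097]
scale 9179 [474.1 305.5] [299.1 220.2] 65.4 z 0.0355 [0.4717 0.3029]
box rim 1133 [547.8 -37.7] [212.1 193.1] 6.4 z 0.0617 [ 0.5475 -0.0379]
box floor 5260 [555.3 -36.4] [269.7 297.2] 89.0 z 0.0051 [ 0.5489 -0.0388]
bin 1603 [ 449.7 -405.5] [312.7 342.8] 20.5 z 0.0229 [ 0.488  -0.3843]
bangle 457 [672.4 -37.7] [53.6 73.7] 20.4 z 0.2001 [ 0.6711 -0.038 ]

bar 988 [710.3  16.1] [189.2 114. ] 78.5 z 0.206 [0.7272 0.0013]
o1 326 [ 545.7 -348.9] [53.2 44. ] 30.3 z 0.0713 [ 0.5444 -0.3469]
o2 335 [ 582.6 -448.5] [52.5 43.7] 7.8 z 0.0706 [ 0.5795 -0.4462]
o3 321 [ 404.3 -298.7] [47.5 52.6] 36.6 z 0.0727 [ 0.4026 -0.2945]
f1 372 [ 510.2 -246.4] [65.5 42.9] 42.5 z 0.0493 [ 0.5092 -0.2466]
f2 384 [ 454.1 -391.3] [66.1 44. ] 49.8 z 0.0491 [ 0.4525 -0.3882]
f3 381 [ 492.3 -480.9] [65.3 41.5] 57.0 z 0.0493 [ 0.4906 -0.4784]
on 93 [375.  237.2] [65.  65.5] 84.7 z 0.0437 [0.3705 0.2388]
zero 106 [419.8 214.6] [59.  70.4] 87.9 z 0.0437 [0.4183 0.2165]
pr 195 [477.  186.7] [60.1 63.3] 63.7 z 0.044 [0.482  0.1892]
```

View pics/c1.png

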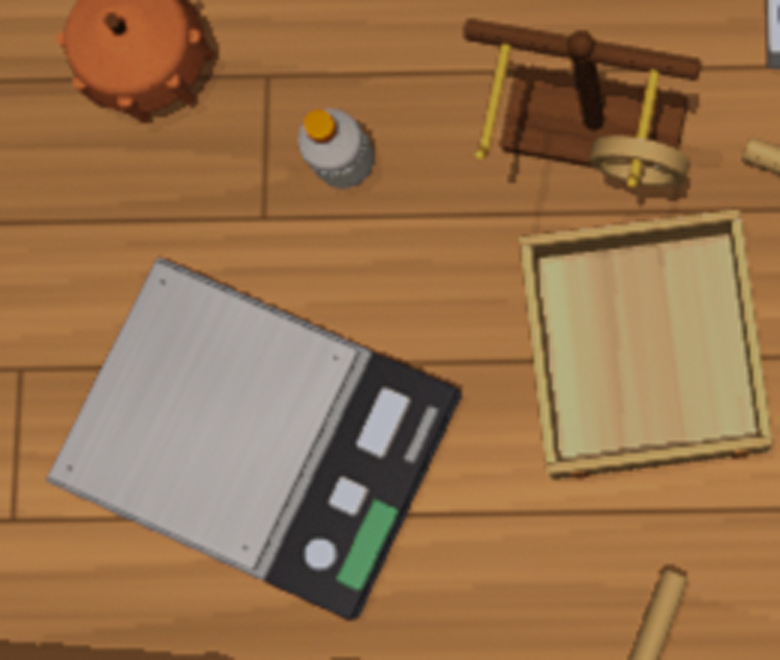

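View pics/c2.png

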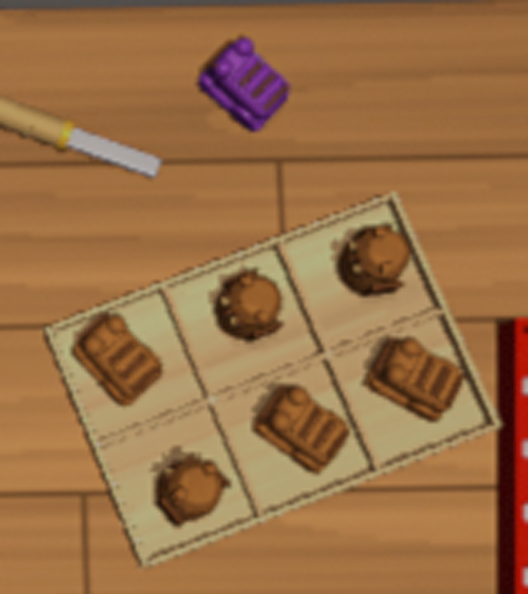

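View pics/c3.png

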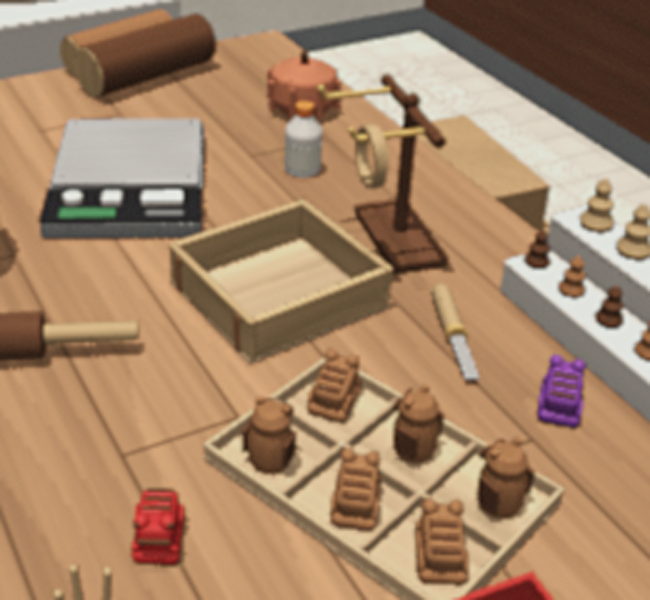

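The zoom confirms three frogs, three owls and a single bangle on the right hook. I'll refine the key positions by colour, then press ON.

```bash
cat >> h.py <<'E'
def ray(name,uv,zp,s=None):
    c=camera_params(name);d=np.linalg.inv(c["K"])@np.array([uv[0],uv[1],1.])
    d=c["rotation"]@d;o=c["position"];return o+d*(zp-o[2])/d[2]
def down(x,y,z,a,go=movep,q7pref=0,**k):
    """tool down, jaws along angle a (mod pi); picks reachable with smallest |q7|"""
    best=None
    for b in(a,a+np.pi):
        q=inverse_kinematics([x,y,z],yaw(b))
        if q is not None and (best is None or abs(q[6])<abs(best[0])): best=(q[6],b)
    if best is None: raise Exception(f"no ik {x,y,z,a}")
    go([x,y,z],yaw(best[1]),**k); return best
E
python3 - <<'E'
from h import *
p=cv2.imread("pics/top0.png");x0,y0=150,205
hsv=cv2.cvtColor(p,cv2.COLOR_BGR2HSV);
m=((hsv[...,2]>185)&(hsv[...,1]<40)).astype(np.uint8);mm=np.zeros_like(m);mm[215:295,155:215]=m[215:295,155:215]
n,l,st,c=cv2.connectedComponentsWithStats(mm)
K=[]
for i in range(1,n):
    if st[i,4]>30: K.append(ray("top",c[i],.044));print(st[i],c[i],K[-1].round(4))
for b in(1,2):print(inverse_kinematics([.37,.238,.03],yaw(np.radians(65.5)+np.pi*b)))
E
```

```text
[180 221  15  20 152] [187.06578947 230.34210526] [0.4817 0.189  0.044 ]
[171 250  10  10  62] [175.43548387 254.85483871] [0.4188 0.2181 0.044 ]
[163 271   8   8  53] [166.32075472 274.35849057] [0.3693 0.2406 0.044 ]
[-1.35930344  0.64678374  0.90678789  2.29264197 -0.93046919  0.63331774
 -1.73780016]
[-0.73160394  0.45592992  0.07781725  2.2607678  -0.08267336  0.42738108
  0.55674911]
```

```bash
python3 - <<'E'
from h import *
a=np.radians(65.5)
command_gripper(0.0,40)
print(sense()["finger_gap"],sense()["time_s"])
print(down(.3695,.240,.12,a)); print(sense()["time_s"])
move_l([.3695,.240,.075],feed=.15)
r=move_l([.3695,.240,.005],feed=.03,until_force=7)
s=sense();print(r,s["position"],s["wrist_force"],s["time_s"])
sleep(.15)
move_l([.3695,.240,.12],feed=.2)
s=sense();print(s["position"],s["time_s"])
E
```

```text
5.797401099965524e-05 0.9167
(np.float64(0.5394119052824057), np.float64(1.1431906600562858))
2.6667
True [0.3696871  0.24014961 0.06402057] [-1.50126365 -0.60809031  7.8867988 ] 3.9167
[0.3695136  0.24009263 0.12010546] 4.5
```

```bash
cat >> h.py <<'E'
def boxpose(W,roi,zr=.062,tol=.008):
    x0,y0,x1,y1=roi;m=np.zeros(W.shape[:2],bool);m[y0:y1,x0:x1]=1
    m&=abs(W[...,2]-zr)<tol
    k=cv2.morphologyEx(m.astype(np.uint8),cv2.MORPH_CLOSE,np.ones((3,3)))
    n,l,st,c=cv2.connectedComponentsWithStats(m.astype(np.uint8))
    i=1+np.argmax(st[1:,4]);m=l==i
    r=rect(W[m][:,:2]);return r,m.sum(),np.median(W[m][:,2])
E
python3 - <<'E'
from h import *
p,d,W,s=shot("top","top1")
r,n,z=boxpose(W,(225,150,325,260));print(r,n,z)
b=cv2.boxPoints(r);print(b)
for (x,y) in b: print(proj("top",[x/1000,y/1000,.062]))
E
```

```text
((547.64013671875, -37.607269287109375), (212.57632446289062, 193.06748962402344), 6.512144088745117) 1105 0.06176635508365469
[[ 431.0895     46.249084]
 [ 452.986    -145.57271 ]
 [ 664.1908   -121.46362 ]
 [ 642.2943     70.35817 ]]
[241.66946279 248.48630324]
[317.15150273 238.76879326]
[305.82223735 158.05959761]
[232.19314754 167.48228643]
```

View pics/top1.png

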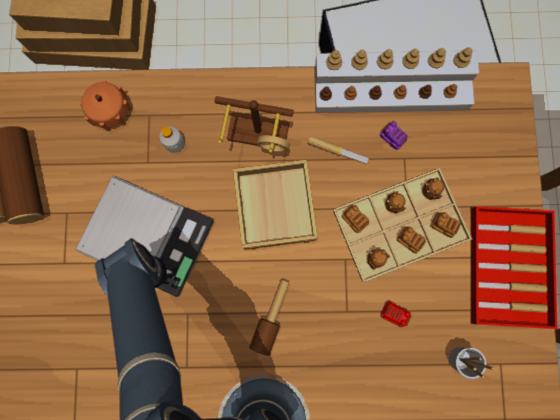

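Box at (0.548, -0.038), yaw 6.5°. Its 212 × 193 mm rim agrees with the given sizes, within noise. I'll pinch the near wall.

```bash
python3 - <<'E'
from h import *
a=np.radians(6.5)
for b in(a,a+np.pi):
    for p,c in(((.449,-.049,.053),b),((.405,.393,.11),b-np.radians(31)),((.405,.393,.09),b-np.radians(31))):
        q=inverse_kinematics(p,yaw(c));print(None if q is None else q.round(2))
command_gripper(.045,60)
print(down(.449,-.049,.13,a))
move_l([.449,-.049,.053],feed=.12)
command_gripper(0,110)
s=sense();print(s["finger_gap"],s["position"],s["wrist_force"],s["time_s"])
move_l([.449,-.049,.108],feed=.08)
s=sense();print(s["finger_gap"],s["position"],s["wrist_force"],s["time_s"])
shot("side","side2");shot("wrist","wr2")
E
```

```text
[-0.3   0.44  0.39  2.24 -0.34  0.51  0.47]
[-1.2   0.49  0.47  1.96 -0.32  0.76 -0.98]
[-1.19  0.53  0.46  1.97 -0.34  0.72 -0.95]
[ 0.91  0.77 -1.18  2.18  0.97  0.9   2.37]
[-0.68  0.47 -0.22  1.93  0.14  0.76  1.74]
[-0.68  0.5  -0.22  1.94  0.16  0.72  1.73]
(np.float64(0.3684361577184828), np.float64(0.11344640137963143))
0.00741331202786011 [ 0.44963509 -0.04897495  0.05384937] [-0.54327848  0.28635953  5.42227637] 7.4167
0.007583193097113479 [ 0.44855629 -0.04886443  0.10769319] [ 0.59959672  0.13080152 -2.69320679] 8.25
```

View pics/side2.png

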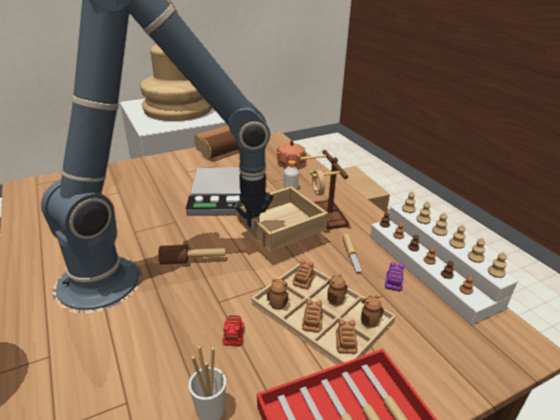

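The box is held and roughly level at the middle of the side view (about 285,215). Carrying it to the platform.

```bash
python3 - <<'E'
from h import *
a=np.radians(6.5)
move_l([.465,.15,.125],yaw(a-np.radians(15)),feed=.15)
s=sense();print(s["finger_gap"],s["wrist_force"],s["time_s"])
move_l([.4045,.393,.125],yaw(a-np.radians(31)),feed=.15)
s=sense();print(s["finger_gap"],s["wrist_force"],s["position"],s["time_s"])
p,d,W,s=shot("top","top3")
r,n,z=boxpose(W,(60,120,240,310),.13,.02);print(r,n,z)
x=np.radians(65.5);P=np.array([.4948,.351])
# heights of rim across the box
m=(W[...,2]>.1)&(W[...,2]<.16);Q=W[m];Q=Q[np.hypot(*(Q[:,:2]-P).T)<.15]
A=np.c_[Q[:,:2]-P,np.ones(len(Q))];print(np.linalg.lstsq(A,Q[:,2],rcond=None)[0])
E
```

```text
0.0073175033790932225 [ 0.31937782 -0.30986546 -2.90268692] 9.8333
0.0073254812555168325 [ 0.00260334  0.39075596 -1.95929386] [0.40489641 0.39208673 0.12506452] 11.65
((489.16961669921875, 352.9488525390625), (197.27952575683594, 222.04969787597656), 65.38447570800781) 1485 0.13078498646262293
[-1.72579075e-02  8.15241835e-05  1.26222805e-01]
```

View pics/top3.png

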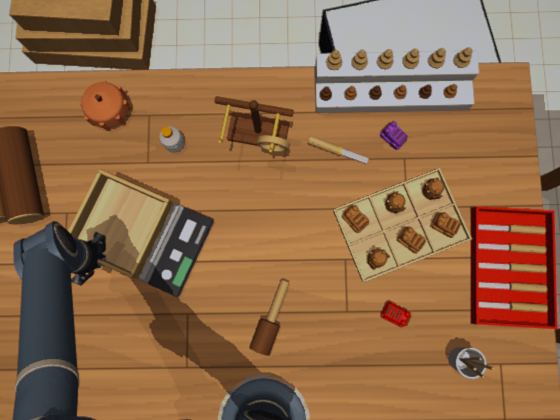

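The box is over the platform (about 120,225), level and square to the scale. Lowering.

```bash
python3 - <<'E'
from h import *
s=sense();x,y,_=s["position"]
move_l([x,y,.096],feed=.1)
r=move_l([x,y,.086],feed=.02,until_force=3)
s=sense();print(r,s["position"],s["wrist_force"])
command_gripper(.03);sleep(.1)
s=sense();print(s["position"],s["wrist_force"])
x,y,_=s["position"]
move_l([x,y,.16],feed=.12)
move_l([x-.03,y+.08,.2],feed=.2) if inverse_kinematics([x-.03,y+.08,.2],s["tcp_rot"]) is not None else None
command_gripper(0,40)
p,d,W,s=shot("top","top4")
for n in("rim",):
  r,n,z=boxpose(W,(60,120,240,310),.098,.008);print(r,n,z)
m=np.zeros(d.shape,bool);m[120:310,60:200]=1
m&=(abs(W[...,2]-.041)<.004)
Q=W[m];print(len(Q));print(rect(Q[:,:2]));
print(sense()["time_s"])
E
```

```text
True [0.40525782 0.39254049 0.08991973] [-1.13399748  0.15273333  4.46721843]
[0.40413916 0.39177231 0.0886629 ] [ 0.21484576  0.02247303 -0.00511419]
((494.44586181640625, 350.5645446777344), (196.02352905273438, 211.25192260742188), 65.43960571289062) 1233 0.0972628558563402
4612
((551.8541259765625, 311.958251953125), (312.34521484375, 459.65582275390625), 88.40530395507812)
14.8
```

View pics/top4.png

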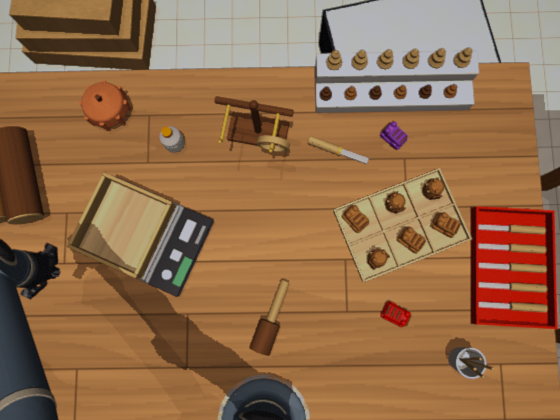

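The box is centred at (0.494, 0.351) against the platform's (0.495, 0.351), rim height 0.097. Pressing ZERO.

```bash
python3 - <<'E'
from h import *
a=np.radians(65.5)
x,y=.4188,.2181
print(down(x,y,.2,a))
move_l([x,y,.08],feed=.2)
r=move_l([x,y,.05],feed=.03,until_force=7)
s=sense();print(r,s["position"],s["wrist_force"],s["time_s"])
sleep(.15)
move_l([x,y,.25],feed=.25)
# go look at the bangle
p,d,W,s=shot("top","top5")
m=np.zeros(d.shape,bool);m[85:165,205:300]=1;m&=(W[...,2]>.17)&(W[...,2]<.23)
hsv=cv2.cvtColor(p,cv2.COLOR_RGB2HSV)
ys,xs=np.nonzero(m)
Q=W[m];print(len(Q))
im=cv2.resize(p[85:165,205:300,::-1],None,fx=8,fy=8,interpolation=cv2.INTER_CUBIC);cv2.imwrite("pics/c5.png",im)
E
```

```text
(np.float64(0.6746386585037866), np.float64(1.1431906600562858))
True [0.4191473  0.21840404 0.06403718] [-0.47389602  0.59592105  7.59207651] 17.7583
1132
```

View pics/c5.png

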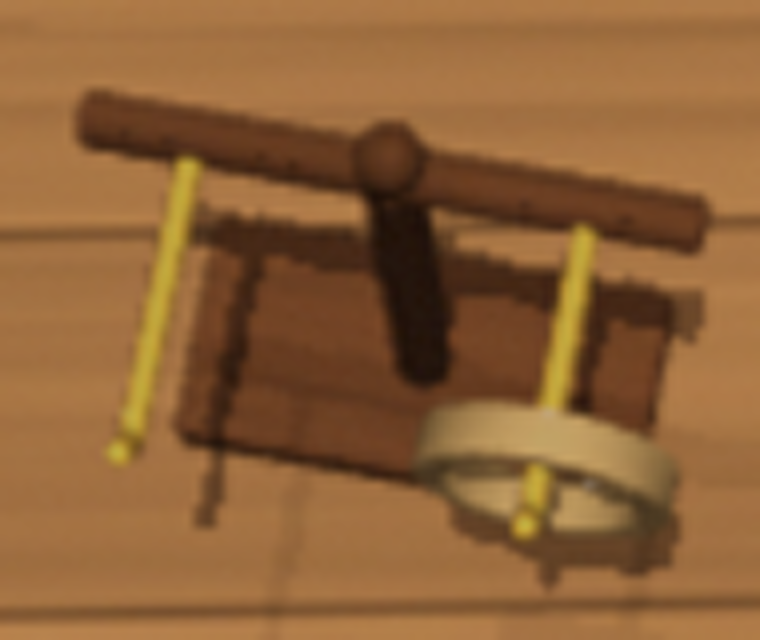

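```bash
python3 - <<'E'
from h import *
W=cloud("top",np.load("pics/top5.npy"))
f=lambda cx,cy:(205+cx/8-.5,85+cy/8-.5)
a=ray("top",f(95,118),.2);b=ray("top",f(697,225),.2);print("bar",a,b,np.degrees(np.arctan2(*(a-b)[[1,0]])),np.linalg.norm(a-b))
h0=ray("top",f(585,232),.2);h1=ray("top",f(528,490),.2);print("hook",h0,h1,np.degrees(np.arctan2(*(h1-h0)[[1,0]])))
# bangle colour points
p=cv2.imread("pics/top5.png");hsv=cv2.cvtColor(p,cv2.COLOR_BGR2HSV)
z=W[...,2]
m=np.zeros(z.shape,bool);m[133:156,255:293]=1;m&=(z>.12)&(z<.225)&(hsv[...,1]<140)
Q=W[m];print(len(Q),np.percentile(Q,[2,25,50,75,98],axis=0).round(3))
t=Q[Q[:,2]>.195];print(len(t),t.mean(0))
u=b-a;u/=np.linalg.norm(u);n=np.array([-u[1],u[0],0]);n*=-np.sign(n[0])
print('n',n,"front dist",np.percentile((Q-a)@n,[2,10,50,90,98]),"lat",np.percentile((Q-a)@u,[2,98]), "hook lat",(h0-a)@u,(h1-a)@u)
E
```

```text
bar [0.77628104 0.09464502 0.2       ] [ 0.73961713 -0.08424356  0.2       ] 78.41740714140704 0.1826071458567777
hook [ 0.73807354 -0.05102616  0.2       ] [ 0.65939102 -0.03323631  0.2       ] 167.25982690900668
279 [[ 0.66  -0.072  0.141]
 [ 0.667 -0.055  0.154]
 [ 0.671 -0.042  0.202]
 [ 0.675 -0.021  0.21 ]
 [ 0.681 -0.005  0.215]]
169 [ 0.67154131 -0.03828601  0.20778361]
n [-0.97963629  0.20078031 -0.        ] front dist [0.06860167 0.06996212 0.07662029 0.08209362 0.08303087] lat [0.11741095 0.18584506] hook lat 0.15037609147317813 0.1487464079784623
```

```bash
python3 - <<'E'
from h import *
n=np.array([-.9796,.2008,0]);u=np.array([-.2008,-.9796,0]);zz=np.array([0,0,1.])
c=np.array([.6717,-.037,.173])
def R(x,z): return np.stack([x,np.cross(z,x),z],1)
for t in(90,75,60,45):
    t_=np.radians(t);x=-n*np.sin(t_)-zz*np.cos(t_)
    for sgn in(1,-1):
        for nm,lat in(("R",35.5),("L",-35.5)):
            g=c+u*lat/1000-x*.006
            for off in (0,):
                q=inverse_kinematics(g,R(x,sgn*u));print(t,sgn,nm,None if q is None else q.round(2))
    if t==90:
        g=c-zz*.0355-x*.006
        for sgn in(1,-1): q=inverse_kinematics(g,R(x,sgn*zz));print("bottom",None if q is None else q.round(2))
print("vertical axial")
for sgn in(1,-1):
  for lat in(.0355,-.0355):
    q=inverse_kinematics(c+u*lat+zz*.006,R(-zz,sgn*n));print(sgn,lat,None if q is None else q.round(2))
E
```

```text
90 1 R [-0.64  0.95  0.71  2.41  2.82  1.46  1.01]
90 1 L [-0.67  0.86  0.52  2.37  2.67  1.4   1.22]
90 -1 R [ 0.63  0.98 -0.85  2.35  3.03  1.64 -0.9 ]
90 -1 L [ 0.11  0.8  -0.42  2.32  2.77  1.63 -1.27]
bottom [-0.74  1.06  0.71  2.38  2.7   1.43  2.53]
bottom [-0.52  0.93  0.43  2.37  2.72  1.52 -0.35]
75 1 R [ 0.84  0.99 -1.19  2.33  2.75  1.35  2.52]
75 1 L [ 0.42  0.74 -0.81  2.3   2.62  1.3   2.17]
75 -1 R [-0.27  0.59  0.25  2.38  2.9   1.09 -1.66]
75 -1 L [-0.38  0.59  0.18  2.34  2.7   1.07 -1.57]
60 1 R [ 0.86  0.78 -1.18  2.25  2.38  0.99  2.59]
60 1 L [ 0.69  0.8  -1.18  2.21  2.29  1.1   2.58]
60 -1 R [ 0.32  0.46 -0.44  2.27  2.61  0.71 -1.12]
60 -1 L [ 0.01  0.46 -0.26  2.25  2.46  0.71 -1.14]
45 1 R [ 0.33  0.39 -0.42  2.15  2.05  0.34  2.56]
45 1 L [ 0.03  0.39 -0.24  2.12  1.91  0.36  2.56]
45 -1 R [ 0.87  0.67 -1.17  2.12  1.89  0.74 -0.19]
45 -1 L [ 0.47  0.51 -0.8   2.1   1.84  0.6  -0.38]
vertical axial
1 0.0355 [ 0.75  0.84 -1.18  1.59  0.81  1.27  2.37]
1 -0.0355 [ 0.63  0.86 -1.18  1.56  0.82  1.29  2.27]
-1 0.0355 [-0.42  0.61  0.69  1.66 -0.44  1.04  0.21]
-1 -0.0355 [-0.51  0.62  0.68  1.63 -0.43  1.05  0.1 ]
```

```bash
python3 - <<'E'
from h import *
ex=np.array([.910,-.415,0]);ey=np.array([.415,.910,0]);zz=np.array([0,0,1.]);B=np.array([.4944,.3506,.036])
def R(x,z): return np.stack([x,np.cross(z,x),z],1)
t=np.radians(45)
q0=np.array([-0.42,0.61,0.69,1.66,-0.44,1.04,0.21])
for nm,d in(("+x",ex),("-x",-ex),("+y",ey),("-y",-ey)):
  for sz in(1,-1):
    x=-zz*np.cos(t)+d*np.sin(t); z=sz*(d*np.cos(t)+zz*np.sin(t));Rm=R(x,z)
    # pick: tool z = -n (into stand, outward), x=-zz -> y=cross(z,x); ring centre at -u side for R
    for side in(1,-1):
      for bx in (-50,50):
        for by in(-43,43):
          c=B+ex*bx/1e3+ey*by/1e3+zz*.045
          g=c+Rm[:,1]*side*.0355-x*.006
          q=inverse_kinematics(g,Rm)
          if q is not None: print(nm,sz,side,bx,by,q.round(2))
E
```

```text
+x 1 1 -50 -43 [-1.65  0.71  0.7   2.12  0.75  0.52 -2.19]
+x 1 1 -50 43 [-1.66  0.83  0.77  1.92  0.46  0.57 -1.91]
+x 1 1 50 -43 [-1.47  0.73  0.72  2.07  0.84  0.42 -2.13]
+x 1 1 50 43 [-1.49  0.84  0.77  1.87  0.51  0.48 -1.83]
+x 1 -1 -50 -43 [-1.71  0.66  0.77  2.28  0.89  0.44 -2.34]
+x 1 -1 -50 43 [-1.69  0.75  0.76  2.08  0.65  0.51 -2.09]
+x 1 -1 50 -43 [-1.51  0.7   0.8   2.23  1.05  0.32 -2.32]
+x 1 -1 50 43 [-1.49  0.76  0.75  2.04  0.74  0.41 -2.04]
+x -1 1 -50 -43 [-1.37  0.54  0.3   2.26  1.16  0.7   0.57]
+x -1 1 -50 43 [-1.34  0.62  0.28  2.07  1.03  0.75  0.73]
+x -1 1 50 -43 [-1.28  0.59  0.48  2.22  1.27  0.52  0.64]
+x -1 1 50 43 [-1.25  0.65  0.41  2.03  1.07  0.6   0.84]
+x -1 -1 -50 -43 [-1.34  0.6   0.28  2.1   1.05  0.74  0.7 ]
+x -1 -1 -50 43 [-1.31  0.68  0.24  1.89  0.95  0.81  0.84]
+x -1 -1 50 -43 [-1.26  0.64  0.42  2.06  1.1   0.59  0.81]
+x -1 -1 50 43 [-1.22  0.72  0.35  1.86  0.96  0.68  0.96]
-x 1 1 -50 -43 [ 0.24  0.97 -1.    1.76  0.1   1.16  1.99]
-x 1 1 -50 43 [-0.5   0.78  0.01  1.63 -0.62  1.33  2.57]
-x 1 1 50 -43 [ 0.28  1.05 -1.    1.56 
[... 1855 characters left out ...]
 -43 [-0.24  1.17 -1.19  1.54  0.77  1.93  2.65]
-y 1 -1 -50 43 [-1.45  1.21  1.1   1.39 -0.5   1.73 -2.3 ]
-y 1 -1 50 -43 [-1.34  1.16  1.1   1.53 -0.41  1.57 -2.16]
-y 1 -1 50 43 [-1.3   1.24  1.1   1.28 -0.46  1.73 -2.23]
-y -1 1 -50 -43 [-1.03  0.81  0.21  1.6   0.07  1.5   0.29]
-y -1 1 -50 43 [-1.03  0.92  0.19  1.35  0.06  1.64  0.27]
-y -1 1 50 -43 [-0.95  0.87  0.31  1.5   0.1   1.52  0.44]
-y -1 1 50 43 [-0.96  0.98  0.3   1.25  0.07  1.66  0.43]
-y -1 -1 -50 -43 [-0.97  0.85  0.28  1.53  0.1   1.51  0.39]
-y -1 -1 -50 43 [-0.98  0.96  0.26  1.28  0.07  1.66  0.38]
-y -1 -1 50 -43 [-0.9   0.92  0.39  1.4   0.1   1.53  0.55]
-y -1 -1 50 43 [-0.9   1.03  0.38  1.15  0.06  1.69  0.54]
```

```bash
cat >> h.py <<'E'
n=np.array([-.9796,.2008,0]);u=np.array([-.2008,-.9796,0]);zz=np.array([0,0,1.])
ex=np.array([.910,-.415,0]);ey=np.array([.415,.910,0]);B=np.array([.4944,.3506,.036])
def Rm(x,z): return np.stack([x,np.cross(z,x),z],1)
E
python3 - <<'E'
from h import *
c=np.array([.6717,-.037,.173]);Rp=Rm(-zz,-n)
g=c+u*.0355+zz*.006
command_gripper(.042,40)
movep(g+zz*.12,Rp)
s0=sense();p,d,W,s=shot("wrist","wr6")
q=proj("wrist",c+u*.0355,s);print("expected ring side px",q, "top",proj("wrist",c+zz*.04,s),s["time_s"])
E
```

```text
expected ring side px [280.13432745 216.35993119] top [280.25422868 186.76945205] 20.75
```

View pics/wr6.png

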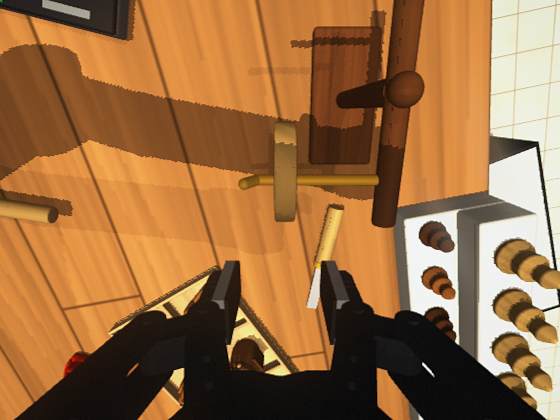

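The wrist view shows the ring edge-on at columns 275–297, its right end at row ~219, against an expected (280,216). That is about 4 mm off toward the bar, so I'll correct it and descend.

```bash
python3 - <<'E'
from h import *
c=np.array([.6717,-.037,.173])-n*.004;Rp=Rm(-zz,-n)
g=c+u*.0355+zz*.006
r=move_l(g+zz*.03,Rp,feed=.15);r=move_l(g,feed=.06,until_force=6);print(r,sense()["position"])
command_gripper(0,40)
s=sense();print(s["finger_gap"],s["wrist_force"])
move_l(g+zz*.024,feed=.08)
move_l(g+zz*.024+n*.065,feed=.12)
s=sense();print(s["finger_gap"],s["wrist_force"],s["time_s"])
p,d,W,s=shot("side","side7")
cv2.imwrite("pics/c7.png",cv2.resize(p[100:260,200:400,::-1],None,fx=3.5,fy=3.5))
E
```

```text
False [ 0.66854456 -0.07271549  0.17887867]
0.015488045631753565 [ 0.30275793 -1.29185209  0.9320467 ]
0.01545080531983514 [ 0.3498636  -0.37526964 -0.35481594] 23.6833
```

View pics/c7.png

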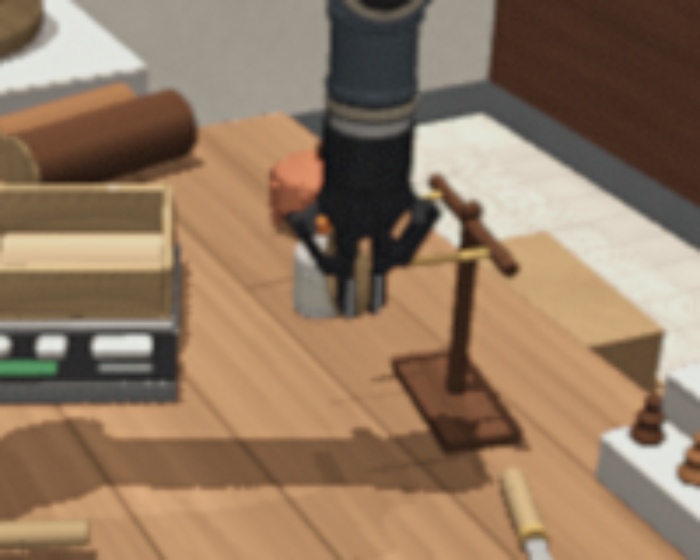

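```bash
python3 - <<'E'
from h import *
t=np.radians(45);d=-ey
x=-zz*np.cos(t)+d*np.sin(t);z=-(d*np.cos(t)+zz*np.sin(t));R=Rm(x,z)
c=B+ex*(-.048)+ey*(-.047);c[2]=.041+.041
g=c-R[:,1]*.0355-x*.006
s=sense()
move_l(s["position"]+zz*.06,feed=.2)
movep(g+zz*.16,R)
s=sense();print(s["finger_gap"],s["time_s"],s["position"])
p,dd,W,s=shot("top","top8")
cv2.imwrite("pics/c8.png",cv2.resize(p[120:320,40:260,::-1],None,fx=3,fy=3))
E
```

```text
0.015450537898061502 25.6667 [0.4665794  0.31452827 0.24691706]
```

View pics/c8.png

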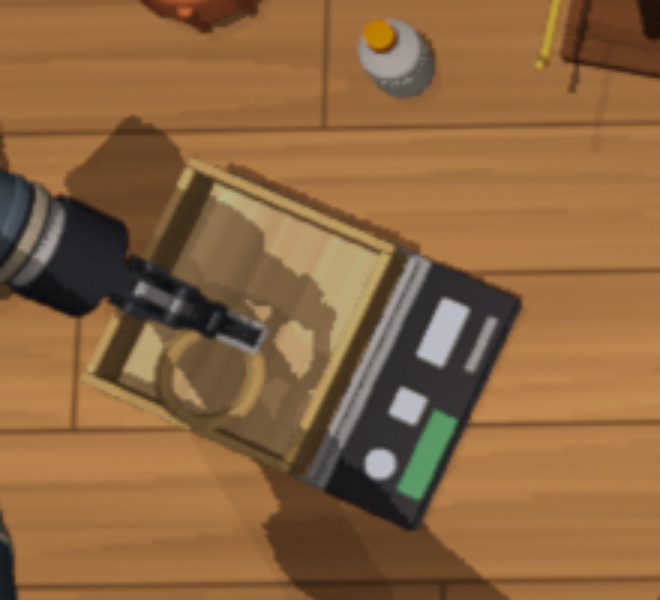

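The ring hangs tilted at about (212,370) in the crop, on the tool's left as planned. Lowering and releasing.

```bash
python3 - <<'E'
from h import *
t=np.radians(45);d=-ey
x=-zz*np.cos(t)+d*np.sin(t);z=-(d*np.cos(t)+zz*np.sin(t));R=Rm(x,z)
c=B+ex*(-.048)+ey*(-.047);c[2]=.041+.041
g=c-R[:,1]*.0355-x*.006
move_l(g+zz*.03,feed=.15)
r=move_l(g,feed=.05,until_force=4);s=sense();print(r,s["position"]-g)
command_gripper(.032,20)
s=sense();print(s["wrist_force"])
move_l(s["position"]-x*.13,feed=.12)
s=sense();print(s["time_s"])
movep([.45,.05,.3],yaw(0.))
p,dd,W,s=shot("top","top9");print(s["time_s"])
cv2.imwrite("pics/c9.png",cv2.resize(p[120:320,40:260,::-1],None,fx=3,fy=3))
r,nn,zc=boxpose(W,(60,120,240,310),.098,.008);print(r,nn,zc)
E
```

```text
False [ 1.24758094e-04 -5.55276354e-05  5.02640990e-06]
[0.15978362 0.4319393  0.06395069]
29.025
30.4083
((494.6217956542969, 350.47265625), (194.8411407470703, 211.23854064941406), 65.5432357788086) 1236 0.09726385239311308
```

View pics/top9.png

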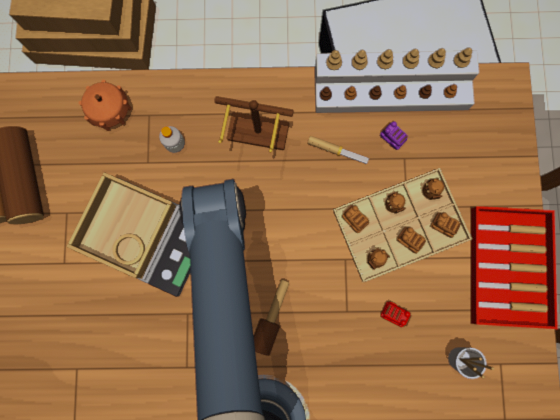

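View pics/c9.png

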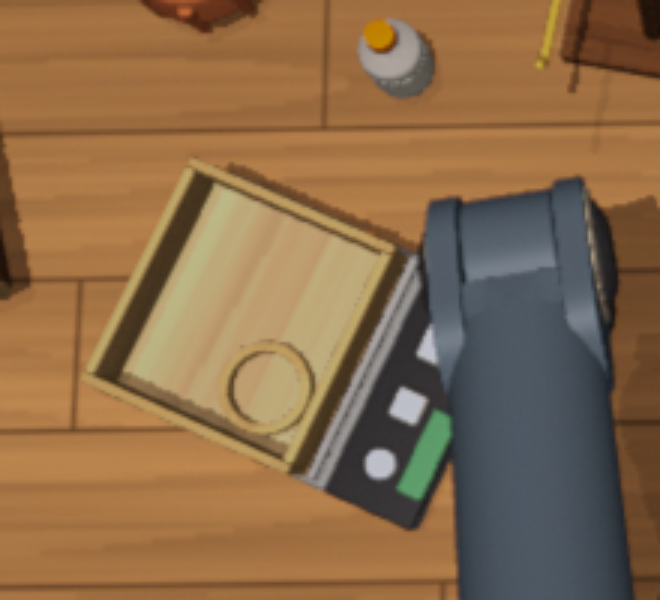

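The bangle lies flat in the corner nearest the ON key (crop 267,387). Now the frogs, each re-measured before its grasp.

```bash
cat >> h.py <<'E'
def frogs(W,p):
    """brown blobs in the bin area, top 40..60 mm"""
    z=W[...,2];m=(z>.034)&(z<.075);k=np.zeros_like(m);k[160:295,320:480]=1;m&=k
    nn,l,st,c=cv2.connectedComponentsWithStats(m.astype(np.uint8),connectivity=4)
    out=[]
    for i in range(1,nn):
        if st[i,4]<200: continue
        mm=l==i
        if np.percentile(z[mm],97)>.064: continue # owl
        r=rect(W[mm][:,:2]);a=r[2] if r[1][0]>r[1][1] else r[2]+90
        out.append((np.array(r[0])/1000,sorted(r[1]),a,st[i,4],np.percentile(z[mm],97),c[i]))
    return out
E
python3 - <<'E'
from h import *
W=cloud("top",np.load("pics/top9.npy"));p=cv2.imread("pics/top9.png")
for f in frogs(W,p):print(f)
z=W[...,2];m=np.zeros(z.shape,bool);m[230:270,105:150]=1
m&=abs(z-.057)<.004;Q=W[m][:,:2].mean(0)-B[:2];print("bangle local",m.sum(),Q@ex[:2],Q@ey[:2])
for f in frogs(W,p):
  for b in(90,270):
    q=inverse_kinematics([*f[0],.049],yaw(np.radians(f[2]+b)));print(None if q is None else q.round(2))
for b in(0,np.pi):
  for l in((.05,.045),(.05,-.044),(-.05,.045)):
    q=inverse_kinematics([*(B+ex*l[0]+ey*l[1])[:2],.085],yaw(np.radians(65.5)+b));print(None if q is None else q.round(2))
E
```

```text
(array([ 0.51070593, -0.24653285]), [41.57636260986328, 65.54974365234375], 43.792579650878906, np.int32(377), np.float64(0.05986803970481125), array([355.52254642, 216.98938992]))
(array([ 0.42206055, -0.55169672]), [10.89786148071289, 226.2616424560547], 175.62995147705078, np.int32(385), np.float64(0.05136759466314177), array([476.28571429, 250.38181818]))
(array([ 0.49130399, -0.48076398]), [38.892024993896484, 65.97703552246094], 60.67026901245117, np.int32(380), np.float64(0.06136077341774436), array([446.47105263, 222.78421053]))
(array([ 0.4539241 , -0.39060074]), [42.190914154052734, 65.7510986328125], 52.87675857543945, np.int32(381), np.float64(0.06154254203386004), array([411.93963255, 238.06824147]))
bangle local 291 -0.04908725020659585 -0.03767375601321543
[ 1.08  0.81 -1.    1.92  0.86  0.92  1.98]
[-0.11  0.65  0.66  1.99 -0.61  0.71  0.12]
[ 0.46  0.79  0.61  1.67 -0.57  0.87 -0.33]
[ 1.14  0.75 -0.43  1.62  0.39  0.85  2.05]
[ 0.07  1.02  1.1   1.7  -1.02  1.1  -2.16]
[ 0.31  0.79  0.62  1.69 -0.58  0.86  0.67]
[-0.08  0.92  1.1   1.93 -1.01  0.99 -2.27]
[ 0.22  0.67  0.58  1.91 -0.54  0.73  0.47]
[-1.    0.69  0.51  1.71 -0.42  0.86  0.85]
[-0.95  0.58  0.5   1.9  -0.4   0.76  0.92]
[-1.13  0.61  0.48  1.83 -0.38  0.79  0.69]
[-1.21  0.81  0.88  1.72 -0.74  0.97 -2.04]
[-1.18  0.7   0.87  1.91 -0.7   0.87 -1.95]
[-1.34  0.71  0.81  1.84 -0.66  0.88 -2.21]
```

```bash
cat >> h.py <<'E'
def wfrog(fn,xy,tag=""):
    """refine frog pose from wrist depth"""
    p,d,W,s=shot("wrist",fn);z=W[...,2]
    m=(z>.03)&(z<.07)&(np.hypot(W[...,0]-xy[0],W[...,1]-xy[1])<.045)
    m[:, :]&=True
    r=rect(W[m][:,:2]);a=r[2] if r[1][0]>r[1][1] else r[2]+90
    Q=W[m][:,:2];c=Q.mean(0);
    # body band: flanks only
    return np.array(r[0])/1000,sorted(r[1]),a,m.sum(),c,s["time_s"]
E
python3 - <<'E'
from h import *
command_gripper(.06,60)
print(down(.5107,-.2465,.20,np.radians(43.5+90)))
o=wfrog("wr10",(.5107,-.2465));print(o)
s=sense();print(proj("wrist",[.5107,-.2465,.055],s))
E
```

```text
(np.float64(0.030155338361811137), np.float64(5.471607205002223))
(array([ 0.51353137, -0.24560155]), [45.16484451293945, 65.23603057861328], 40.750125885009766, np.int64(2604), array([ 0.51604352, -0.2431059 ]), 32.05)
[280.22714017 209.33083266]
```

View pics/wr10.png

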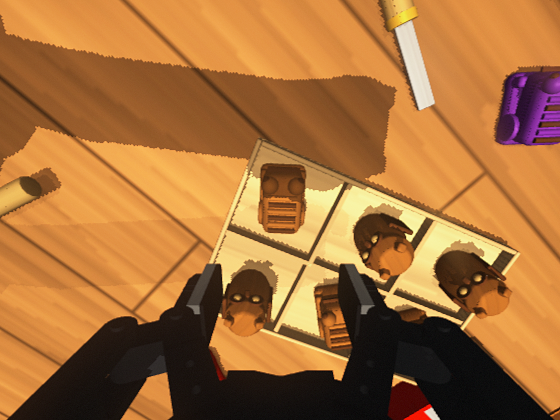

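The frog is at (282,198), its axis nearly vertical in the picture and so aligned with the jaws. Grasping it.

```bash
cat >> h.py <<'E'
def take(x,y,a,zt=.049):
    down(x,y,zt+.05,a+np.pi/2,go=move_l,feed=.2)
    r=move_l([x,y,zt],feed=.08,until_force=8)
    s=sense();print("down",r,s["position"])
    command_gripper(0,60);s=sense();print("gap",s["finger_gap"],s["wrist_force"])
    x,y,_=s["position"]
    move_l([x,y,.22],feed=.2);s=sense();print("lifted gap",s["finger_gap"],s["wrist_force"],s["time_s"])
def carry(lx,ly):
    movep([.47,.0,.25],yaw(np.radians(0)))
    s=sense();print("mid gap",s["finger_gap"])
    P=B+ex*lx+ey*ly
    down(P[0],P[1],.2,np.radians(65.5))
    s=sense();print("over gap",s["finger_gap"],s["time_s"])
    return P
def put(P,zp=.086):
    move_l([P[0],P[1],zp+.02],feed=.15)
    r=move_l([P[0],P[1],zp-.004],feed=.03,until_force=4)
    s=sense();print("put",r,s["position"],s["finger_gap"])
    command_gripper(.05,40);x,y,_=sense()["position"]
    move_l([x,y,.2],feed=.15)
E
python3 - <<'E'
from h import *
take(.512,-.246,np.radians(42.5))
P=carry(.05,.045)
shot("wrist","wr11")
E
```

```text
down False [ 0.51206343 -0.24632221  0.04903437]
gap 0.036956198383338454 [-0.08428012  0.09042231  4.19959716]
lifted gap 0.0370282744107697 [-0.37362006  0.31478968 -1.72775991] 34.8667
mid gap 0.036864771616927174
over gap 0.03699408892556001 37.2917
```

View pics/wr11.png

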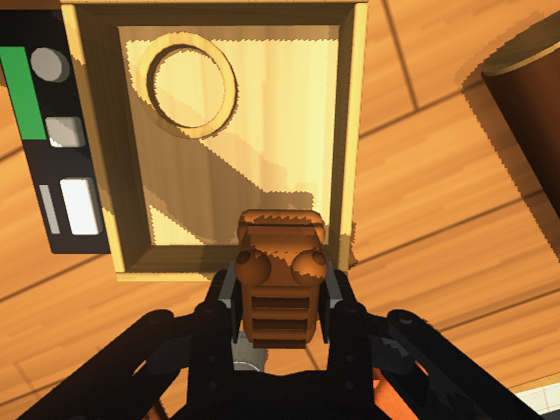

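The frog is held centrally between the pads; the box with the bangle is below it (ring at 190,85). Placing it.

```bash
python3 - <<'E'
from h import *
P=B+ex*.05+ey*.044
put(P)
command_gripper(.06,60)
movep([.47,.0,.25],yaw(np.radians(0)))
p,d,W,s=shot("top","top12");print(s["time_s"])
for f in frogs(W,p):print(f[:5])
cv2.imwrite("pics/c12.png",cv2.resize(p[120:320,40:260,::-1],None,fx=3,fy=3))
E
```

```text
put True [0.55798898 0.36990613 0.08582096] 0.03714492867091053
41.6583
(array([ 0.42190247, -0.55244501]), [11.840715408325195, 226.2615509033203], 175.23348236083984, np.int32(389), np.float64(0.05022504298409002))
(array([ 0.49069989, -0.48065784]), [38.699886322021484, 65.49983215332031], 59.510528564453125, np.int32(378), np.float64(0.0604598901049628))
(array([ 0.4530426 , -0.39032455]), [39.728416442871094, 66.26372528076172], 50.7512321472168, np.int32(381), np.float64(0.060292457169498576))
```

View pics/c12.png

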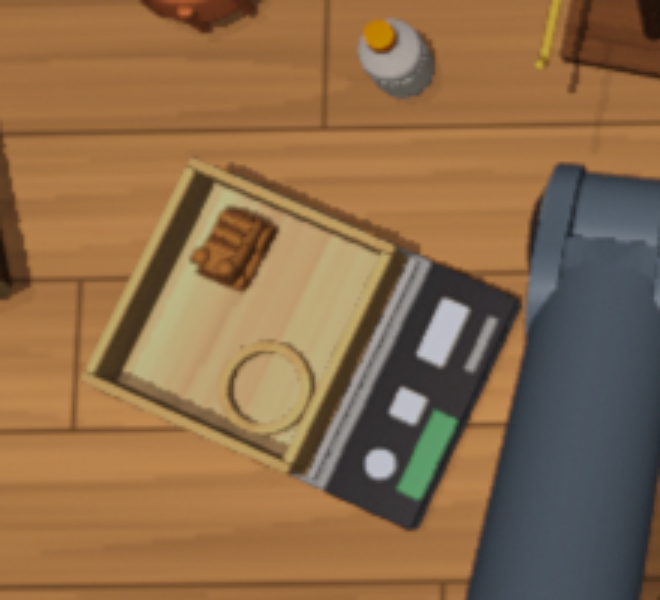

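View pics/top12.png

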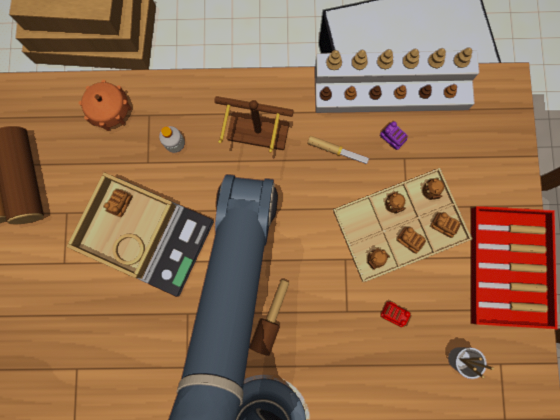

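Frog 1 stands in the box corner (crop 235,247). Now the middle frog.

```bash
python3 - <<'E'
from h import *
xy=(.4535,-.3905);a=np.radians(50.5)
down(*xy,.20,a+np.pi/2)
o=wfrog("wr13",xy);print(o)
s=sense();print(proj("wrist",[*xy,.055],s))
E
```

```text
(array([ 0.45586386, -0.38809219]), [45.00184631347656, 65.04841613769531], 53.001304626464844, np.int64(2631), array([ 0.45822431, -0.38578499]), 43.175)
[279.31750864 209.42513761]
```

View pics/wr13.png

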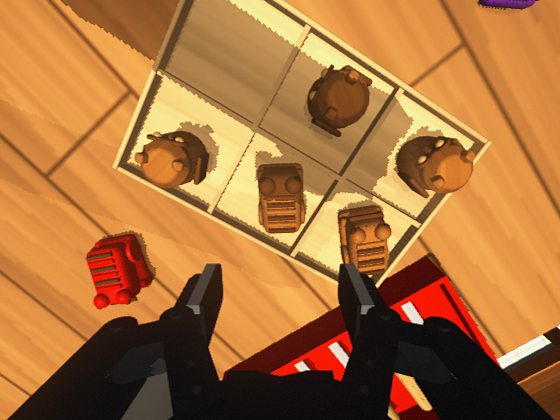

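The frog is at (281,198), aligned. Grasping it and carrying it to the (-50, +46) slot.

```bash
python3 - <<'E'
from h import *
take(.455,-.389,np.radians(51.5))
P=carry(-.05,.046)
shot("wrist","wr14")
E
```

```text
down False [ 0.45494192 -0.38935699  0.04904433]
gap 0.03690559580270482 [-1.1837898   0.17599679  3.55088026]
lifted gap 0.03630850451144685 [-0.33503105  0.58376421 -1.69874279] 45.9917
mid gap 0.03755936864718621
over gap 0.03720992385482139 48.975
```

View pics/wr14.png

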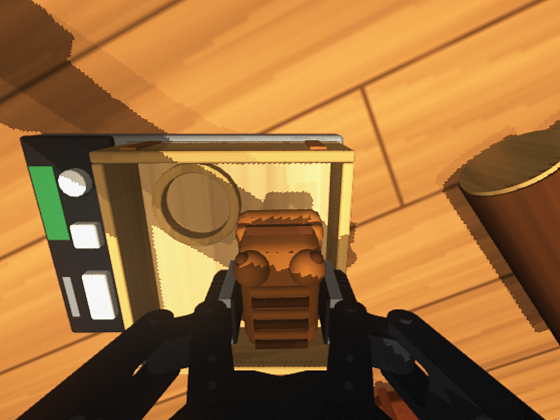

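The frog is still held, but a strip of platform now shows at the top edge (row ~140), so the box may have shifted. Checking before placing.

```bash
python3 - <<'E'
from h import *
p,d,W,s=shot("top","top15")
r,nn,zc=boxpose(W,(60,120,240,310),.098,.008);print(r,nn,zc)
W2=cloud("top",np.load("pics/top12.npy"));print(boxpose(W2,(60,120,240,310),.098,.008))
cv2.imwrite("pics/c15.png",cv2.resize(p[120:320,40:260,::-1],None,fx=3,fy=3))
E
```

```text
((494.6041259765625, 350.31610107421875), (195.1375732421875, 211.76568603515625), 65.83562469482422) 1107 0.0973532776361632
(((494.45306396484375, 350.0845947265625), (195.25189208984375, 211.316650390625), 65.51449584960938), np.int64(1226), np.float64(0.09735794332019088))
```

View pics/c15.png

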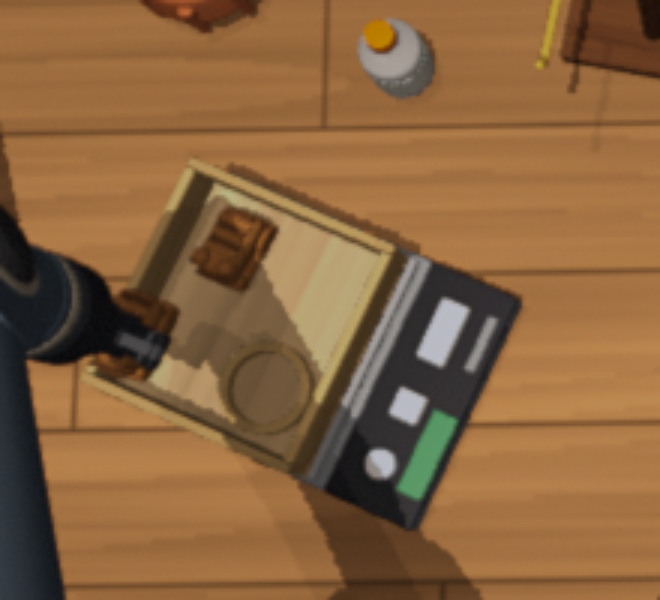

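The box hasn't moved (centre within 1 mm); the strip was only perspective. Placing the frog.

```bash
python3 - <<'E'
from h import *
put(B+ex*-.05+ey*.046)
command_gripper(.06,60)
movep([.47,.0,.25],yaw(np.radians(0)))
p,d,W,s=shot("top","top16");print(s["time_s"])
F=frogs(W,p)
for f in F:print(f[:5])
cv2.imwrite("pics/c16.png",cv2.resize(p[120:320,40:260,::-1],None,fx=3,fy=3))
xy=(.4925,-.479);a=np.radians(58.)
down(*xy,.20,a+np.pi/2)
o=wfrog("wr16",xy);print(o)
s=sense();print(proj("wrist",[*xy,.055],s))
E
```

```text
put True [0.46774572 0.4131492  0.0858504 ] 0.037110366389294824
53.5
(array([ 0.42190457, -0.55221857]), [10.898098945617676, 226.07958984375], 175.24317932128906, np.int32(385), np.float64(0.05076794726670113))
(array([ 0.49143442, -0.48043878]), [42.53936767578125, 65.80245971679688], 64.51963806152344, np.int32(387), np.float64(0.061103983632944246))
(array([ 0.49414035, -0.47957587]), [45.78768539428711, 65.24340057373047], 60.14931106567383, np.int64(2603), array([ 0.4958852 , -0.47635733]), 55.3083)
[278.66737225 209.3117434 ]
```

View pics/c16.png

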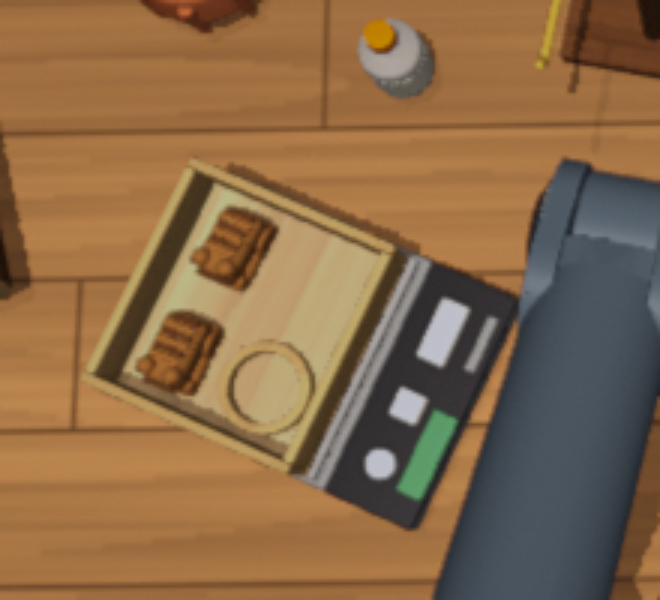

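View pics/wr16.png

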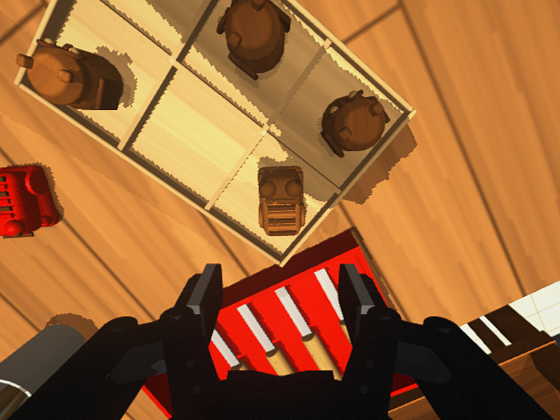

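Two frogs and the bangle are in the box. The third frog is at (281,201), aligned. Taking it.

```bash
python3 - <<'E'
from h import *
take(.494,-.479,np.radians(59))
P=carry(.05,-.043)
p,d,W,s=shot("wrist","wr17")
p,d,W,s=shot("top","top17");print(boxpose(W,(60,120,240,310),.098,.008))
E
```

```text
down False [ 0.4939502  -0.479386    0.04911802]
gap 0.03707609961661181 [-0.66694282  0.12717049  3.01427147]
lifted gap 0.03694132730519741 [ 0.32003514  1.15420234 -0.70757046] 58.125
mid gap 0.03690940745544763
over gap 0.03703024375778942 61.025
(((476.40228271484375, 312.2460021972656), (113.1475830078125, 210.1173858642578), 66.44245147705078), np.int64(597), np.float64(0.09733200871426817))
```

View pics/wr17.png

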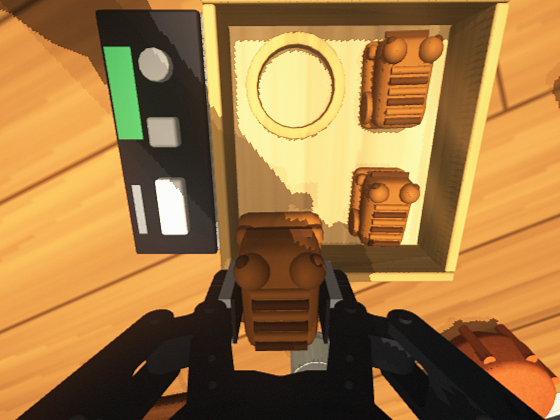

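The third frog is held, with its slot free below. The top view's rim fit was split by the arm, so it is unusable this time. Placing.

```bash
python3 - <<'E'
from h import *
put(B+ex*.05+ey*-.043)
command_gripper(0,40)
movep([.47,.0,.25],yaw(np.radians(0)))
p,d,W,s=shot("top","top18");print(s["time_s"])
print(boxpose(W,(60,120,240,310),.098,.008))
for f in frogs(W,p):print(f[:5])
cv2.imwrite("pics/c18.png",cv2.resize(p[120:320,40:260,::-1],None,fx=3,fy=3))
z=W[...,2];L=W-B;lx=L@ex;ly=L@ey;ins=(abs(lx)<.09)&(abs(ly)<.082)
print("max z inside over underside",np.nanpercentile(z[ins]-.036,[50,98,99.5,100]))
m=ins&(z>.075)
nn,l,st,c=cv2.connectedComponentsWithStats(m.astype(np.uint8))
for i in range(1,nn):
    if st[i,4]>60:k=l==i;print(st[i,4],lx[k].mean(),ly[k].mean(),np.percentile(z[k],97)-.036)
E
```

```text
put True [0.52176961 0.2907413  0.08589034] 0.03718385753082138
65.4333
(((494.5137634277344, 350.35589599609375), (195.8887939453125, 211.230224609375), 65.59369659423828), np.int64(1229), np.float64(0.09729757871326461))
(array([ 0.42177509, -0.55221533]), [10.944583892822266, 225.8621063232422], 175.20824432373047, np.int32(382), np.float64(0.05061254916309459))
max z inside over underside [0.00988008 0.05761504 0.06091466 0.06587107]
367 0.04798989786639027 0.03879352374628666 0.05996313371748952
366 0.049162138510319746 -0.04801112015957024 0.05964965233836279
372 -0.051148207087028344 0.04045921129257374 0.060427466934473935
```

View pics/c18.png

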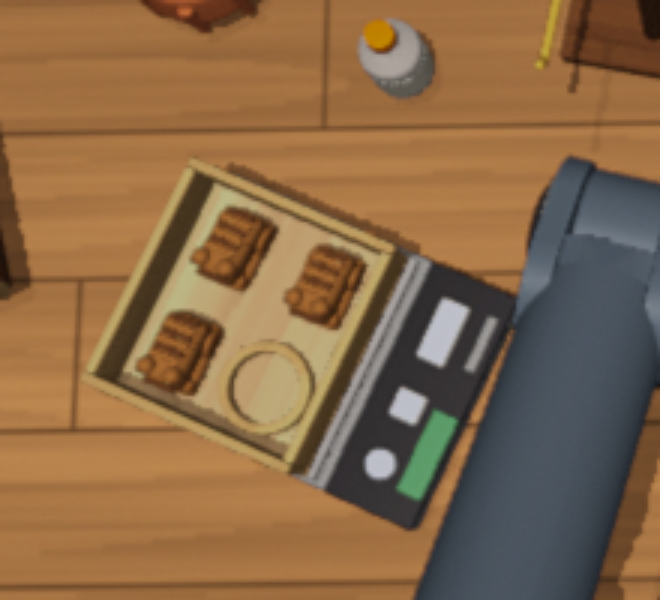

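View pics/top18.png

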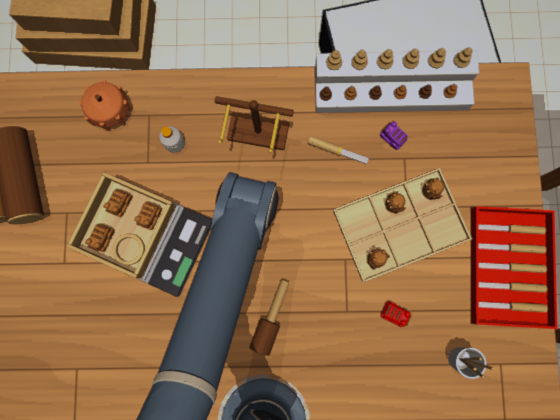

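Three frogs and the bangle stand or lie in the box, with tops at most about 60 mm over its underside (rim 62). The box is centred, the hooks are empty and the bin holds only the owls. Pressing PRINT.

```bash
python3 - <<'E'
from h import *
x,y=.4817,.189
down(x,y,.15,np.radians(65.5))
move_l([x,y,.078],feed=.15)
r=move_l([x,y,.05],feed=.03,until_force=7)
s=sense();print(r,s["position"],s["wrist_force"],s["time_s"])
sleep(.15)
move_l([x,y,.2],feed=.2)
movep([.47,-.08,.3],yaw(0.))
p,d,W,s=shot("top","top19");print(s["time_s"])
print(boxpose(W,(60,120,240,310),.098,.008))
for n_,q in dict(on=(.3693,.2406),zero=(.4188,.2181),pr=(.4817,.189)).items():
    m=np.hypot(W[...,0]-q[0],W[...,1]-q[1])<.008;print(n_,np.median(W[...,2][m]))
shot("side","side19")
E
```

```text
True [0.48209339 0.18933749 0.06405552] [-1.97695735  0.39078303  7.7651995 ] 67.5583
69.65
(((494.6341247558594, 350.4853820800781), (194.80857849121094, 211.28591918945312), 65.48202514648438), np.int64(1240), np.float64(0.0972999427037613))
on 0.043744814837870294
zero 0.04415834553612319
pr 0.04502938309895921
```

View pics/side19.png

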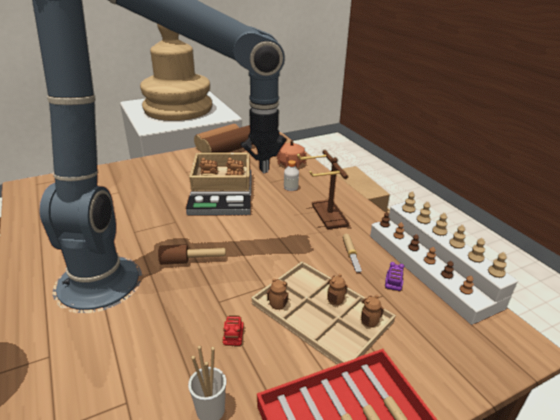

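View pics/top19.png

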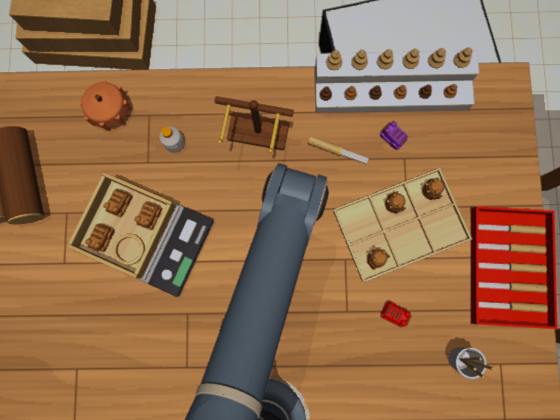

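The keys are up again (about 0.044), the load is in the box, the owls, chisel and glue stand where they were, and the arm is clear.

```bash
python3 -c "
from rig import *
print(sense()['time_s']);print(finish_job())"
```

```text
69.75
the job is handed in; nothing more can be done
None
```

The postal order is made up and handed in at 69.8 s of the 210 s allowed. `finish_job` reports no verdict, so the result below rests on my own checks.

**What I did:** I pressed ON and set the empty box on the platform. I then pressed ZERO, loaded the one bangle that was there (right hook) and all three frogs, and pressed PRINT. Each press stopped with the fingertip at 39 mm, the key's full 5 mm of travel.

**Last checks:**
- **Box:** its centre is within 1 mm of the platform centre I measured. The rim reads 97.3 mm against 98 mm expected.
- **Load:** the bangle lies flat. The three frogs stand in separate places, with tops reading up to 60 mm over the box's underside. That is under the 62 mm rim, though a few single depth readings inside the box went up to 66 mm, which I took for noise at the wall edges.
- **Keys:** all three are up again, with tops at 44–45 mm.
- **Everything else:** in the last pictures the owls, chisel, glue and look-alikes are where they started, and the arm is clear.

**Checks that failed or disagreed:**
- One measurement of the box was unusable because the arm hid part of the rim. The measurements before and after it agreed.
- Frog headings from the top camera scattered by up to about 7°, so I aligned each grasp with the wrist camera.
- I saw no knock to a frog or the box and no slackening of the grip.

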